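Build the lens stack of an inspection camera

ROBOT

A 6-joint arm with a two-finger parallel gripper is mounted at the origin on the work surface. World frame = base frame: x ahead of the robot, y to its left, z up, the work surface at z = 0. Lengths are in mm, angles in rad, forces in N, time in s.
With the tool pointing down it reaches from about 275 to 750 mm from the base axis. Payload 10.2 kg.
Tool frame: the origin (TCP) lies at the very end of the fingers, on their centre line; the grasp point (between the pads) lies 19 mm behind it; z points along the fingers, y is the direction in which the jaws open and shut (so a half turn about z gives the same grasp; the last joint's range is limited). The gripper opens to 85 mm and grips with 20 to 120 N. Pads are 22 mm wide; open, the fingers measure 114 mm over their backs; the gripper's body (76 mm by 85 mm) begins 54 mm behind the grasp point. The pads swing forward as they close: fully open they stand 13 mm farther back than shut.
Start: joints at [-1.552, 0.313, 1.498, -0, 1.331, -0.223], TCP at [125.698, -509.736, 231.294] pointing down, gripper open.
Joint ranges: [-2.94, 2.94], [-0.97, 2.17], [0.19, 2.56], [-1.23, 4.37], [0.02, 3.11], [-2.88, 2.88]. Speed limits (rad/s): [2.39, 2.39, 3.01, 3.14, 3.14, 3.14].

INTERFACE

Orientations are given as a unit quaternion [w, x, y, z].
In Python, from rig import ctrl, eyes, order gives the robot as it stands.
- The arm moves only by the tool move_arm, never from a script. Its argument "deltas" is a list of rows, each a list of 6 numbers: the shift along the tool's x, y, z in cm, then the turn, a rotation vector about the tool's x, y, z in degrees. A call has exactly 10 rows; each row shifts and turns the commanded pose from where the row before left it, along the tool's axes as they then stand; what a row does not reach is not made up. A row lasts 1/10 s, in which the tool goes at most 50 mm and 8.59 degrees, less where a joint would pass 70% of its speed; a pose out of reach is approached as far as the arm can. A call is refused whole if a number of a shift passes 5 or a number of a turn 8.59, either way. A call with a gripper value outside its range is refused whole. "grip" is the finger opening in cm, from 0 to 8.54, set as the call begins (left out, the last holds). The fingers move at their own pace and stop on an object; "newtons" is the grip in N (left out, the last holds). Time passes only in rows, so rows that do not move let the fingers close, or fill a call up. It gives the time, the measured TCP pose, the force and the opening at its end, in the units of the state.
- ctrl.sense(): the state, without advancing time (a new reading comes with each control period).
- eyes.capture(name): name is "scene" or "top"; returns the picture (400x640x3 uint8, blue, green, red); there is no depth.
- eyes.camera_params(name): a dict with "K" (3x3 intrinsics, pixels), "k1" (the pictures are not rectified: a ray, as slopes to the right and down, at radius r is drawn at 1 + k1 r^2 times it, then the intrinsics apply), "camera_from_world" (4x4, takes a point from world to camera coordinates). Camera axes: x right, y down, z forward; pixel columns grow to the right and rows downward; lengths in mm; the calibration is good to about 2 mm. A picture is of the moment at which its call begins. camera_params takes no time and is no camera call.
- order.finish_job(): hands the job in, once; it reports no verdict.
The state is a dict: "time_s": time; "joints": joint angles; "dq": joint speeds; "tau": joint torques, N m; "eef_pos": TCP position; "ee_rot": TCP orientation; "force": force on the tool from outside, world axes, zero at the start; "wrist_torque": the same for the moment, N m; "grip_width": opening from 0.0 (shut) to 1.0 (fully open).
Only numpy, scipy, OpenCV 4.12 (cv2) and the standard library are available. Lean on these libraries where they do the work, as an engineer would, in place of code of your own. Each camera call takes 0.05 s, during which the arm holds its last target.

TASK

Build up the lens stack for the board-inspection camera in the blue four-rod holder: first the black plastic spacer, then the clear pale-blue glass lens blank on top of it, and last the brass retaining ring. Lay each one flat between the four rods and let go of it before fetching the next, and set the glass down without dropping it. The amber filter disc and the larger steel collar are not part of this stack.

Things in the scene. Friction and masses are not known exactly. Their poses are not given: they have to be found in the camera images.
- holder_seat (a point): Fixed holder: blue plate 90 x 90 x 12 mm with four upright steel rods, 7 mm thick, 45 mm tall above the plate. Point: centre of the plate top (12 mm above the desk), where the stack goes; z up, x and y parallel to the plate edges. Rods at x, y = +-24 mm: about 5 mm play around a part. Fingers closing along x or y pass the 41 mm gaps between rods; diagonally they would hit. Yaw within 35 deg.
- spacer_mid (a point): Spacer: matt black plastic ring, outer diameter 50 mm, hole 36 mm, 16 mm high, about 30 g. Goes in first, on the plate. Starts flat on the desk at any of five places; round, so yaw is free. Point: its centre, half-way up; z is its round axis (up).
- lens_mid (a point): Lens blank: flat clear pale-blue glass disc with a whitish rim, diameter 50 mm, 12 mm thick, about 60 g. Goes in second, on the spacer. A disc of the same size in amber is a bystander. Starts flat on the desk at any of five places; round, so yaw is free. Point: its centre, half-way up; z is its round axis (up).
- ring_mid (a point): Retaining ring: brass ring with two dark notches on top, outer diameter 50 mm, hole 36 mm, 12 mm high, about 60 g. Goes in last, on the lens blank. A steel collar 64 mm across is a bystander. Starts flat on the desk at any of five places; round, so yaw is free. Point: its centre, half-way up; z is its round axis (up).
Things that resemble listed ones, but are neither listed nor needed, are in the scene too. Leave any pink or purple look-alike of the part that bears lens_mid alone.

How it is judged:
By the outcome, as a careful person would: the job done as asked, in the order asked, and still so for the second after the job is handed in, with the robot touching nothing.
It also fails if it takes over 64 s, if anything falls off the work surface, if the arm or the gripper's body presses on something with over 40 N, if the wrist force passes 120 N, or if a joint passes its speed limit or range.

## Working session

There is one attempt and no reset: what is moved stays moved. The work goes in short steps, Python scripts to look and compute and a tool call to move; the robot and the scene stay as the last step left them, time stands still between calls to the robot, and variables do not carry over. Pictures are saved under pics/ and viewed, and the job is handed in when it is done.

Besides the shell and the picture viewer there is one more tool, called after "Request:" in YAML: its name, and indented under it one key for each argument. move_arm: Moves the arm, as the interface text tells. Its arguments: {"type":"object","properties":{"deltas":{"type":"array"},"grip":{"type":"number"},"newtons":{"type":"number"}},"required":["deltas"]}

```bash
ls; mkdir -p pics; python3 - <<'E'
from rig import ctrl, eyes, order
import cv2
print(ctrl.sense())
for n in("scene","top"):
    cv2.imwrite(f"pics/{n}0.png",eyes.capture(n)); print(n,eyes.camera_params(n))
E
```

```text
pics
{'time_s': 0.0, 'joints': array([-1.55238235e+00,  3.13472152e-01,  1.49844155e+00, -1.79679631e-06,
        1.33093097e+00, -2.23396651e-01]), 'dq': array([ 4.73145726e-04, -7.57904926e-05, -3.67332220e-04,  1.28593168e-04,
        1.02123515e-04,  3.37942703e-04]), 'tau': array([ 2.77058298e-04, -4.12273729e+01, -2.59743261e+01, -1.87576857e-04,
        4.18272335e-03,  1.35481147e-05]), 'eef_pos': array([ 125.70191048, -509.4812074 ,  230.72203901]), 'ee_rot': array([-6.22812421e-04,  9.92699632e-01,  1.20611151e-01,  6.31801847e-05]), 'force': array([-0.11575084,  0.25568211, -0.38060573]), 'wrist_torque': array([-0.01898396, -0.00949939, -0.03243321]), 'grip_width': 0.9998148322610295}
scene {'K': array([[425.12088847,   0.        , 319.97656635],
       [  0.        , 425.12088847, 197.11270955],
       [  0.        ,   0.        ,   1.        ]]), 'k1': -0.032389564531158634, 'camera_from_world': array([[-6.56191069e-01,  7.54551754e-01, -8.05793781e-03,
         3.84187700e+02],
       [ 4.54411626e-01,  3.86605895e-01, -8.02524738e-01,
        -1.81816399e+02],
       [-6.02431203e-01, -5.30271187e-01, -5.96564426e-01,
         1.26257829e+03],
       [ 0.00000000e+00,  0.00000000e+00,  0.00000000e+00,
         1.00000000e+00]])}
top {'K': array([[432.11077208,   0.        , 321.59157679],
       [  0.        , 432.11077208, 199.62933228],
       [  0.        ,   0.        ,   1.        ]]), 'k1': 0.006870107992635646, 'camera_from_world': array([[ 8.30889867e-03, -9.99961756e-01,  2.72912696e-03,
        -3.38272159e+01],
       [-9.98554189e-01, -8.44209045e-03, -5.30873123e-02,
         5.30343471e+02],
       [ 5.31083216e-02, -2.28408406e-03, -9.98586145e-01,
         9.43727558e+02],
       [ 0.00000000e+00,  0.00000000e+00,  0.00000000e+00,
         1.00000000e+00]])}
```

View pics/top0.png

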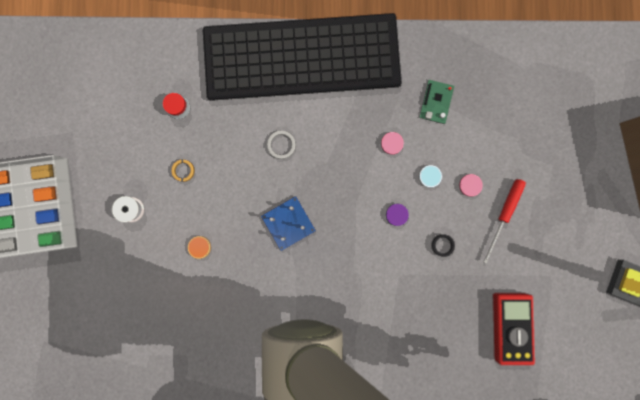

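View pics/scene0.png

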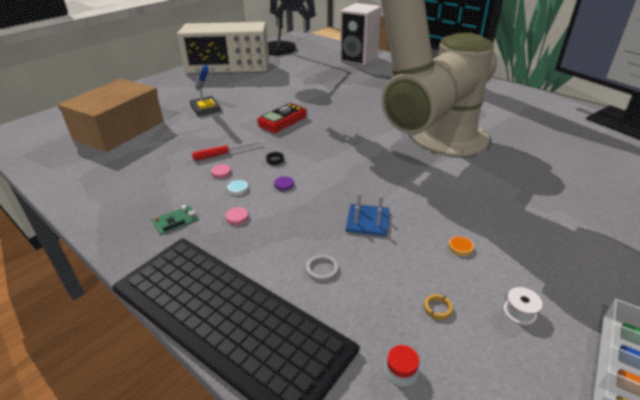

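Candidates in the top view:
- **Lens:** pale blue (431,176). Look-alikes are pink (393,143) and (471,185), purple (397,214), and amber (199,248).
- **Ring:** brass (182,170). The look-alike is the steel collar (281,144).
- **Spacer:** black ring (443,245). Other things that could be taken for it are the white spool (125,209) and the red cap (174,104).
- **Holder:** blue plate (289,222).

I'm choosing pale blue, brass and the black ring. Next I'll check them in close crops and measure.

```bash
cat > h.py <<'E'
import numpy as np, cv2
from rig import ctrl, eyes, order
def ray(n,uv,z):
    P=eyes.camera_params(n);K=P["K"];T=P["camera_from_world"];k=P["k1"]
    p=cv2.undistortPoints(np.array(uv,float).reshape(-1,1,2),K,np.array([k,0,0,0,0])).reshape(-1,2)
    R=T[:3,:3];c=-R.T@T[:3,3]
    d=np.c_[p,np.ones(len(p))]@R
    return c+d*((z-c[2])/d[:,2])[:,None]
def proj(n,X):
    P=eyes.camera_params(n);T=P["camera_from_world"]
    return cv2.projectPoints(np.array(X,float).reshape(-1,1,3),cv2.Rodrigues(T[:3,:3])[0],T[:3,3],P["K"],np.array([P["k1"],0,0,0,0]))[0].reshape(-1,2)
E
python3 - <<'E'
from h import *
t=cv2.imread("pics/top0.png");s=cv2.imread("pics/scene0.png")
def crop(im,c,w=40): return cv2.resize(im[c[1]-w//2:c[1]+w//2,c[0]-w//2:c[0]+w//2],(260,260),interpolation=cv2.INTER_CUBIC)
a=np.hstack([crop(t,c) for c in((443,245),(431,176),(182,170))])
b=np.hstack([crop(s,c) for c in((275,158),(238,187),(438,307))])
cv2.imwrite("pics/c1.png",np.vstack([a,b]))
a=np.hstack([crop(t,(289,222),80),crop(s,(370,212),80)])
cv2.imwrite("pics/c2.png",cv2.resize(a,(800,400)))
E
```

```text
(no output)
```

View pics/c1.png

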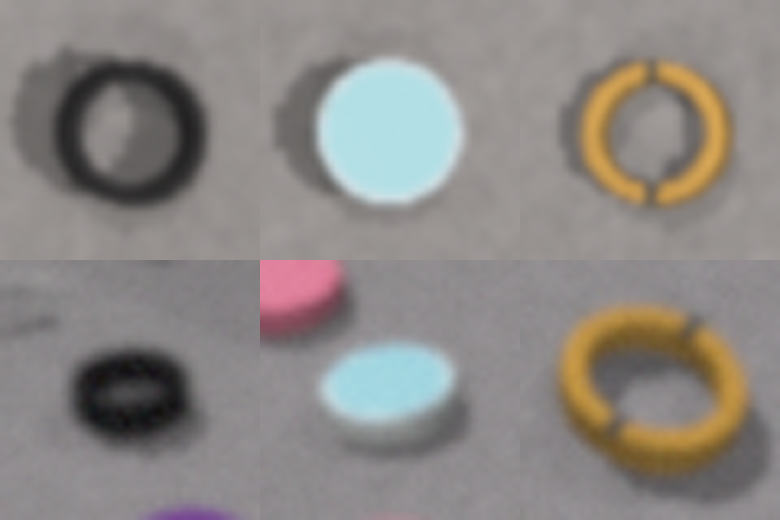

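View pics/c2.png

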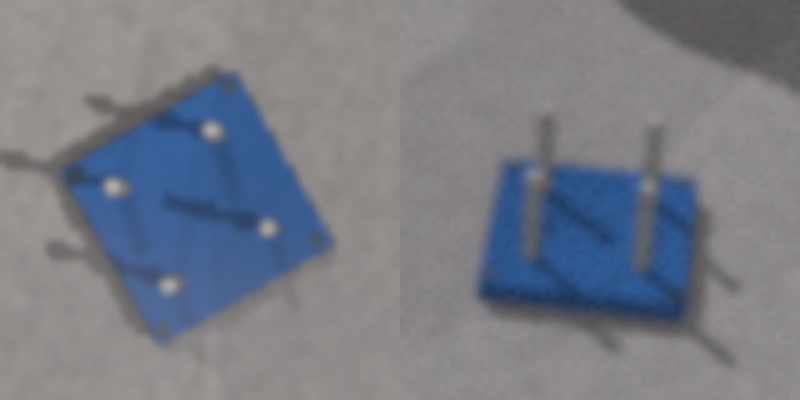

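The crops show the black ring, the pale-blue disc with its whitish rim, and the two-notched brass ring. In the holder crop all four rod tops are visible on the blue plate, which is rotated about 30°. Now I'll measure.

```bash
cat >> h.py <<'E'
def up(im,c,w=30,f=8):
    x0,y0=int(c[0]-w),int(c[1]-w)
    return cv2.resize(im[y0:y0+2*w,x0:x0+2*w],None,fx=f,fy=f,interpolation=cv2.INTER_CUBIC),x0,y0,f
def blob(im,c,fn,w=16):
    u,x0,y0,f=up(im,c,w)
    m=fn(u.astype(int),cv2.cvtColor(u,cv2.COLOR_BGR2HSV).astype(int)).astype(np.uint8)
    cs,_=cv2.findContours(m,cv2.RETR_EXTERNAL,cv2.CHAIN_APPROX_NONE)
    k=max(cs,key=cv2.contourArea).reshape(-1,2)
    return (k+0.5)/f-0.5+[x0,y0]
black=lambda b,h:b.max(2)<85
lensm=lambda b,h:(b[...,0]-b[...,2]>20)&(b.min(2)>110)
brass=lambda b,h:(h[...,1]>80)&(h[...,0]<30)
blue=lambda b,h:(h[...,1]>120)&(h[...,0]>95)&(h[...,0]<125)
def rim(n,im,c,fn,z,w=16):
    W=ray(n,blob(im,c,fn,w),z)[:,:2].astype(np.float32)
    (x,y),(a,b),_=cv2.fitEllipse(W); return np.round([x,y,a,b],1)
E
python3 - <<'E'
from h import *
t=cv2.imread("pics/top0.png");s=cv2.imread("pics/scene0.png")
for nm,c,cs,fn,z in(("spacer",(443,245),(275,158),black,16),("lens",(431,176),(238,187),lensm,12),("ring",(182,170),(438,307),brass,12),):
    print(nm,rim("top",t,c,fn,z),rim("scene",s,cs,fn,z,20))
W=ray("top",blob(t,(289,222),blue,34),12)[:,:2].astype(np.float32)
print("plate",cv2.minAreaRect(W))
# rod tops: crop2 scale 5 px, from (249,182)
uv=np.array([[212,130],[114,186],[268,228],[169,286]])/5.-0.4+[249,182]
R=ray("top",uv,57)[:,:2];print(R,R.mean(0))
R=ray("top",uv,57)[:,:2]
e=[(R[0]-R[1]),(R[2]-R[3]),(R[0]-R[2]),(R[1]-R[3])]
for v in e: print(np.linalg.norm(v),np.degrees(np.arctan2(v[1],v[0])))
for nm,c,z in(("pinkA",(393,143),12),("pinkB",(471,185),12),("purple",(397,214),12),("amber",(199,248),12),("collar",(281,144),12)): print(nm,ray("top",[c],z)[0,:2])
E
```

```text
spacer [ 432.8 -295.8   48.7   52.1] [ 442.3 -284.4   49.4   74.5]
lens [ 586.1 -271.5   46.6   46.8] [ 585.8 -269.7   48.1   51.7]
ring [594.  281.   49.3  52.7] [599.  286.1  50.1  57.1]
plate ((478.6273193359375, 44.95342254638672), (86.89065551757812, 87.41081237792969), 30.607730865478516)
[[510.90205678  35.26974211]
 [486.89828798  76.35559066]
 [469.73242551  11.14515432]
 [445.00601444  52.5828739 ]] [478.13469618  43.83834025]
47.58390344710212 -59.705055243452556
48.254326316903466 -59.17493833962859
47.71723247773684 30.369457193515867
48.16746457996511 29.573722361550523
pinkA [ 658.95886976 -188.10728262]
pinkB [ 566.14187474 -361.67451167]
purple [ 500.21361406 -196.92440927]
amber [421.6123121  240.08186857]
collar [654.51225708  62.40838058]
```

```bash
cat >> h.py <<'E'
from scipy.spatial.transform import Rotation as Ro
def st():
    s=ctrl.sense();q=s["ee_rot"];R=Ro.from_quat([q[1],q[2],q[3],q[0]]).as_matrix()
    return s,s["eef_pos"],R
def go(*tgt,phi=30.3):
    s,p,R=st()
    f=np.degrees(np.arctan2(R[1,0],R[0,0]))
    c,d=np.cos(np.radians(phi)),np.sin(np.radians(phi)); D=np.array([[c,d,0],[d,-c,0],[0,0,-1]]).T
    print("t",round(s["time_s"],2),"p",p.round(1),"phi",f.round(2),"tilt",R[:,2].round(4),"F",s["force"].round(1),"w",round(s["grip_width"],3),"q",s["joints"].round(2))
    q=p
    for t in tgt:
        t=np.array(t,float); print("turnz",round(f-phi,2),"shift cm (at phi)",((D.T@(t-q))/10).round(2)); q=t
E
python3 -c "
from h import *
go((432.8,-296.3,100),(432.8,-296.3,2))"
```

```text
t 0.1 p [ 125.7 -509.5  230.8] phi 13.85 tilt [-0.      0.0011 -1.    ] F [-0.6  0.4  0.5] w 0.999 q [-1.55  0.31  1.5   0.    1.33 -0.22]
turnz -16.45 shift cm (at phi) [37.27 -2.91 13.08]
turnz -16.45 shift cm (at phi) [0.  0.  9.8]
```

Request:
move_arm:
  deltas:
    - [0,0,0,0,0,-8.2]
    - [0,0,0,0,0,-8.25]
    - [4.3,-0.33,1.5,0,0,0]
    - [4.3,-0.33,1.5,0,0,0]
    - [4.3,-0.33,1.5,0,0,0]
    - [4.3,-0.33,1.5,0,0,0]
    - [4.3,-0.33,1.5,0,0,0]
    - [4.3,-0.33,1.5,0,0,0]
    - [4.3,-0.33,1.5,0,0,0]
    - [4.3,-0.33,1.5,0,0,0]
  grip: 6.4

```text
time_s: 1.1
eef_pos: [410.6, -312.0, 110.5]
ee_rot: [-0.0, 0.965, 0.261, -0.0]
force: [1.1, -1.1, 0.1]
grip_width: 0.748
```

```bash
python3 -c "
from h import *
go((432.8,-296.3,50),(432.8,-296.3,2))"
```

```text
t 1.1 p [ 410.6 -312.   110.5] phi 30.3 tilt [-2.e-04  2.e-04 -1.e+00] F [ 1.1 -1.1  0.1] w 0.748 q [-0.88  0.42  1.68 -0.    1.04  0.16]
turnz 0.0 shift cm (at phi) [ 2.71 -0.24  6.05]
turnz 0.0 shift cm (at phi) [0.  0.  4.8]
```

Request:
move_arm:
  deltas:
    - [1.4,-0.12,1,0,0,0]
    - [1.4,-0.12,1,0,0,0]
    - [0,0,2,0,0,0]
    - [0,0,2,0,0,0]
    - [0,0,1.5,0,0,0]
    - [0,0,1,0,0,0]
    - [0,0,0,0,0,0]
    - [0,0,0,0,0,0]
    - [0,0,0,0,0,0]
    - [0,0,0,0,0,0]

```text
time_s: 2.1
eef_pos: [432.6, -297.5, 26.9]
ee_rot: [0.001, 0.965, 0.261, 0.0]
force: [-0.6, -0.5, -0.0]
grip_width: 0.752
```

```bash
python3 - <<'E'
from h import *
t=eyes.capture("top");s=eyes.capture("scene")
go((432.8,-296.3,2))
a=up(t,(443,245),30,10)[0];b=up(s,(275,150),30,10)[0]
cv2.imwrite("pics/g1.png",cv2.resize(np.hstack([a,b]),(800,400)))
E
```

```text
t 2.2 p [ 432.5 -297.4   26.7] phi 30.3 tilt [ 5.e-04 -6.e-04 -1.e+00] F [-0.7 -0.4 -0.1] w 0.751 q [-0.83  0.57  1.71 -0.    0.86  0.22]
turnz 0.0 shift cm (at phi) [ 0.08 -0.07  2.47]
```

View pics/g1.png

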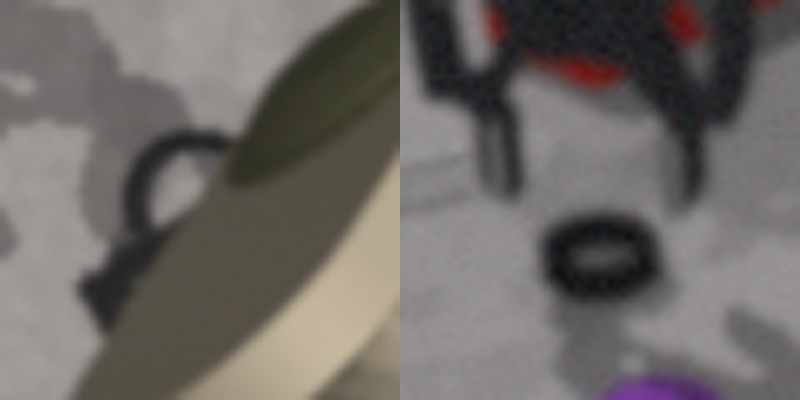

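```bash
python3 - <<'E'
from h import *
s,p,R=st()
for k in(-1,1):
  for dz in(0,5,10,15):
    X=p+R[:,1]*k*36+[0,0,dz]; print(k,dz,proj("scene",X).round(1))
E
```

```text
-1 0 [[286.8 153.1]]
-1 5 [[286.7 151.5]]
-1 10 [[286.6 149.9]]
-1 15 [[286.5 148.2]]
1 0 [[261.  150.7]]
1 5 [[260.9 149.1]]
1 10 [[260.7 147.5]]
1 15 [[260.5 145.9]]
```

Request:
move_arm:
  deltas:
    - [0.08,-0.07,0.9,0,0,0]
    - [0,0,0.9,0,0,0]
    - [0,0,0.5,0,0,0]
    - [0,0,0.3,0,0,0]
    - [0,0,0,0,0,0]
    - [0,0,0,0,0,0]
    - [0,0,0,0,0,0]
    - [0,0,0,0,0,0]
    - [0,0,0,0,0,0]
    - [0,0,0,0,0,0]

```text
time_s: 3.2
eef_pos: [432.7, -296.2, 0.4]
ee_rot: [0.0, 0.965, 0.261, 0.0]
force: [-0.8, -0.0, 0.3]
grip_width: 0.747
```

Request:
move_arm:
  deltas:
    - [0,0,0,0,0,0]
    - [0,0,0,0,0,0]
    - [0,0,0,0,0,0]
    - [0,0,0,0,0,0]
    - [0,0,0,0,0,0]
    - [0,0,0,0,0,0]
    - [0,0,0,0,0,0]
    - [0,0,0,0,0,0]
    - [0,0,0,0,0,0]
    - [0,0,0,0,0,0]
  grip: 4.5
  newtons: 25

```text
time_s: 4.2
eef_pos: [432.7, -296.2, 0.6]
ee_rot: [0.0, 0.965, 0.261, 0.0]
force: [-1.1, 1.2, 4.7]
grip_width: 0.57
```

```bash
python3 -c "
from h import *
go((432.7,-296.2,85),(478.4,44.2,85),(478.4,44.2,13))"
```

```text
t 4.2 p [ 432.7 -296.2    0.6] phi 30.31 tilt [ 1.e-04 -1.e-04 -1.e+00] F [-1.1  1.2  4.7] w 0.57 q [-0.82  0.61  1.73 -0.    0.8   0.22]
turnz 0.01 shift cm (at phi) [-0.   -0.   -8.44]
turnz 0.01 shift cm (at phi) [ 21.12 -27.08   0.  ]
turnz 0.01 shift cm (at phi) [0.  0.  7.2]
```

Request:
move_arm:
  deltas:
    - [0,0,-1.5,0,0,0]
    - [0,0,-3.4,0,0,0]
    - [0,0,-3.5,0,0,0]
    - [2.4,-3.08,0,0,0,0]
    - [2.4,-3.08,0,0,0,0]
    - [2.4,-3.08,0,0,0,0]
    - [2.4,-3.08,0,0,0,0]
    - [2.4,-3.08,0,0,0,0]
    - [2.4,-3.08,0,0,0,0]
    - [2.4,-3.08,0,0,0,0]

```text
time_s: 5.2
eef_pos: [468.9, -23.7, 84.3]
ee_rot: [0.0, 0.965, 0.261, 0.0]
force: [0.6, -0.8, -0.5]
grip_width: 0.569
```

Request:
move_arm:
  deltas:
    - [2.4,-3.08,0,0,0,0]
    - [1.92,-2.45,0,0,0,0]
    - [0,0,0,0,0,0]
    - [0,0,0,0,0,0]
    - [0,0,0,0,0,0]
    - [0,0,0,0,0,0]
    - [0,0,0,0,0,0]
    - [0,0,0,0,0,0]
    - [0,0,0,0,0,0]
    - [0,0,0,0,0,0]

```text
time_s: 6.2
eef_pos: [478.3, 44.2, 84.3]
ee_rot: [0.0, 0.965, 0.261, 0.0]
force: [1.3, -0.2, 0.2]
grip_width: 0.565
```

```bash
python3 - <<'E'
from h import *
t=eyes.capture("top");s=eyes.capture("scene")
go((478.4,44.2,85),(478.4,44.2,13))
a=up(t,(289,215),40,10)[0];b=up(s,(368,190),40,10)[0]
cv2.imwrite("pics/g2.png",cv2.resize(np.hstack([a,b]),(800,400)))
E
```

```text
t 6.3 p [478.3  44.3  84.3] phi 30.3 tilt [ 1.e-04  0.e+00 -1.e+00] F [ 0.3  0.2 -0.4] w 0.569 q [-0.15  0.39  1.81  0.    0.94  0.89]
turnz 0.0 shift cm (at phi) [ 0.    0.01 -0.07]
turnz 0.0 shift cm (at phi) [0.  0.  7.2]
```

View pics/g2.png

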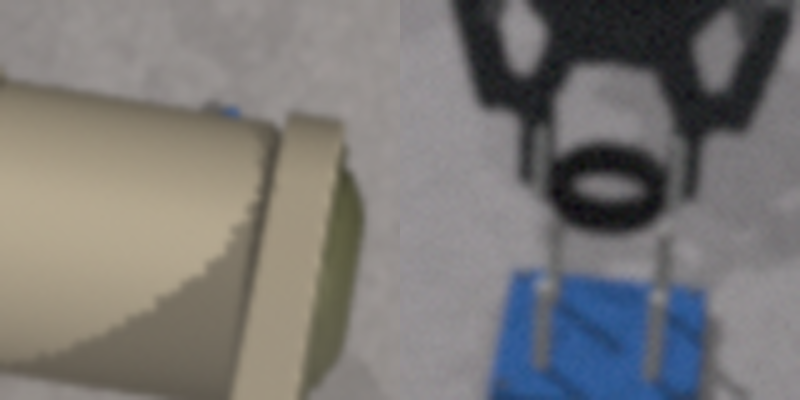

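```bash
python3 - <<'E'
from h import *
s,p,R=st()
for z in(90,92,95):print(proj("scene",[p[0],p[1],z]).round(1))
# part bottom/top
im=eyes.capture("scene")
print("rods base expected",[proj("scene",[478.4+a*24*.863-b*24*.505,44.2+a*24*.505+b*24*.863,57]).round(1) for a in(-1,1) for b in(-1,1)])
E
```

```text
[[368.7 187.8]]
[[368.8 187.1]]
[[368.9 185.9]]
rods base expected [array([[358. , 192.7]]), array([[379.8, 195. ]]), array([[355.4, 205.8]]), array([[378.1, 208.3]])]
```

Request:
move_arm:
  deltas:
    - [0,0,1.5,0,0,0]
    - [0,0,2,0,0,0]
    - [0,0,1.5,0,0,0]
    - [0,0,1,0,0,0]
    - [0,0,0.5,0,0,0]
    - [0,0,0.3,0,0,0]
    - [0,0,0.2,0,0,0]
    - [0,0,0.1,0,0,0]
    - [0,0,0,0,0,0]
    - [0,0,0,0,0,0]

```text
time_s: 7.35
eef_pos: [478.5, 44.3, 13.6]
ee_rot: [0.0, 0.965, 0.261, 0.0]
force: [-0.8, -0.0, -0.8]
grip_width: 0.565
```

Request:
move_arm:
  deltas:
    - [0,0,0.05,0,0,0]
    - [0,0,0.04,0,0,0]
    - [0,0,0.03,0,0,0]
    - [0,0,0,0,0,0]
    - [0,0,0,0,0,0]
    - [0,0,0,0,0,0]
    - [0,0,0,0,0,0]
    - [0,0,0,0,0,0]
    - [0,0,0,0,0,0]
    - [0,0,0,0,0,0]

```text
time_s: 8.35
eef_pos: [478.4, 44.3, 12.6]
ee_rot: [0.0, 0.965, 0.261, 0.0]
force: [-1.6, -0.4, 6.4]
grip_width: 0.568
```

Request:
move_arm:
  deltas:
    - [0,0,0,0,0,0]
    - [0,0,0,0,0,0]
    - [0,0,0,0,0,0]
    - [0,0,0,0,0,0]
    - [0,0,0,0,0,0]
    - [0,0,-1.5,0,0,0]
    - [0,0,-2.5,0,0,0]
    - [0,0,-3,0,0,0]
    - [0,0,0,0,0,0]
    - [0,0,0,0,0,0]
  grip: 6.2

```text
time_s: 9.35
eef_pos: [478.4, 44.3, 82.2]
ee_rot: [0.0, 0.965, 0.261, 0.0]
force: [0.2, -0.6, 0.3]
grip_width: 0.719
```

```bash
python3 - <<'E'
from h import *
s=eyes.capture("scene")
go((586.1,-271.3,85),(586.1,-271.3,0))
b=up(s,(368,200),40,10)[0]
cv2.imwrite("pics/g3.png",cv2.resize(b,(500,500)))
E
```

```text
t 9.4 p [477.9  44.4  81.5] phi 30.3 tilt [-8.e-04  2.e-04 -1.e+00] F [-0.7  0.8 -1.2] w 0.726 q [-0.15  0.4   1.81  0.    0.93  0.89]
turnz 0.0 shift cm (at phi) [-6.59 32.71 -0.35]
turnz 0.0 shift cm (at phi) [0.  0.  8.5]
```

View pics/g3.png

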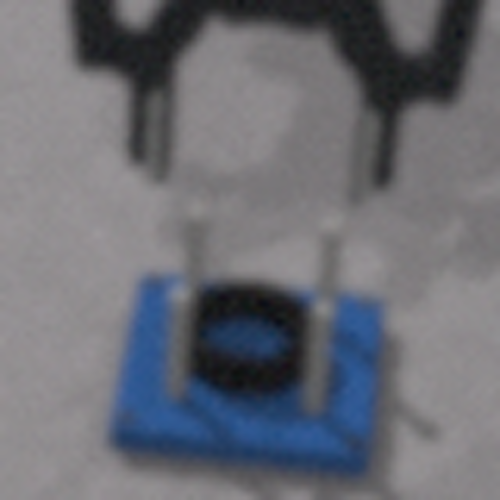

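The spacer lies flat on the plate between the rods, at about (245,335) in the crop. Now the lens.

Request:
move_arm:
  deltas:
    - [-0.82,4.09,0,0,0,0]
    - [-0.82,4.09,0,0,0,0]
    - [-0.82,4.09,0,0,0,0]
    - [-0.82,4.09,0,0,0,0]
    - [-0.82,4.09,0,0,0,0]
    - [-0.82,4.09,0,0,0,0]
    - [-0.82,4.09,0,0,0,0]
    - [-0.82,4.09,0,0,0,0]
    - [0,0,0,0,0,0]
    - [0,0,0,0,0,0]
  grip: 6.4

```text
time_s: 10.4
eef_pos: [586.1, -271.3, 80.2]
ee_rot: [-0.001, 0.965, 0.261, -0.001]
force: [-0.3, 0.1, -0.6]
grip_width: 0.749
```

```bash
python3 - <<'E'
from h import *
go((586.1,-271.3,30),(586.1,-271.3,0.4))
E
```

```text
t 10.4 p [ 586.1 -271.3   80.2] phi 30.24 tilt [-0.0024  0.0018 -1.    ] F [-0.3  0.1 -0.6] w 0.749 q [-0.61  0.72  1.27  0.    1.16  0.43]
turnz -0.06 shift cm (at phi) [ 0.   -0.    5.02]
turnz -0.06 shift cm (at phi) [0.   0.   2.96]
```

Request:
move_arm:
  deltas:
    - [0,0,1.7,0,0,0]
    - [0,0,1.7,0,0,0]
    - [0,0,1.6,0,0,0]
    - [0,0,0,0,0,0]
    - [0,0,0,0,0,0]
    - [0,0,0,0,0,0]
    - [0,0,0,0,0,0]
    - [0,0,0,0,0,0]
    - [0,0,0,0,0,0]
    - [0,0,0,0,0,0]

```text
time_s: 11.4
eef_pos: [586.8, -271.4, 32.2]
ee_rot: [0.0, 0.965, 0.261, 0.0]
force: [0.2, -0.0, -0.4]
grip_width: 0.752
```

```bash
python3 - <<'E'
from h import *
s=eyes.capture("scene")
go((586.1,-271.3,0.4))
b=up(s,(238,180),30,10)[0]
cv2.imwrite("pics/g4.png",cv2.resize(b,(500,500)))
E
```

```text
t 11.45 p [ 586.8 -271.3   32.2] phi 30.3 tilt [ 1.e-04 -1.e-04 -1.e+00] F [-1.   0.3 -0. ] w 0.749 q [-0.61  0.78  1.3   0.    1.06  0.43]
turnz 0.0 shift cm (at phi) [-0.06 -0.04  3.18]
```

View pics/g4.png

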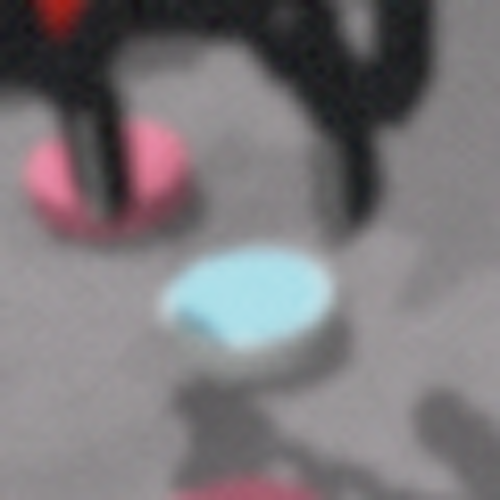

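The gripper stands over the pale-blue disc, with fingers on both sides. The pink disc behind the left finger is about 25 mm clear of it.

Request:
move_arm:
  deltas:
    - [-0.06,-0.04,1,0,0,0]
    - [0,0,1,0,0,0]
    - [0,0,0.7,0,0,0]
    - [0,0,0.3,0,0,0]
    - [0,0,0.18,0,0,0]
    - [0,0,0,0,0,0]
    - [0,0,0,0,0,0]
    - [0,0,0,0,0,0]
    - [0,0,0,0,0,0]
    - [0,0,0,0,0,0]

```text
time_s: 12.45
eef_pos: [586.1, -271.3, 0.4]
ee_rot: [0.0, 0.965, 0.261, 0.0]
force: [-0.4, 0.1, 0.4]
grip_width: 0.751
```

Request:
move_arm:
  deltas:
    - [0,0,0,0,0,0]
    - [0,0,0,0,0,0]
    - [0,0,0,0,0,0]
    - [0,0,0,0,0,0]
    - [0,0,0,0,0,0]
    - [0,0,0,0,0,0]
    - [0,0,0,0,0,0]
    - [0,0,0,0,0,0]
    - [0,0,-1,0,0,0]
    - [0,0,-1,0,0,0]
  grip: 4.5
  newtons: 30

```text
time_s: 13.45
eef_pos: [585.8, -271.1, 20.6]
ee_rot: [-0.0, 0.965, 0.261, -0.0]
force: [0.1, 0.0, 0.2]
grip_width: 0.563
```

```bash
python3 - <<'E'
from h import *
s=eyes.capture("scene")
go((586.1,-271.3,100),(478.4,44.2,100))
b=up(s,(238,180),30,10)[0]
cv2.imwrite("pics/g5.png",cv2.resize(b,(500,500)))
E
```

```text
t 13.5 p [ 586.8 -271.7   22.8] phi 30.31 tilt [ 0.002  -0.0014 -1.    ] F [ 0.2 -0.1  2.1] w 0.567 q [-0.61  0.79  1.31  0.    1.04  0.43]
turnz 0.01 shift cm (at phi) [-0.04 -0.07 -7.72]
turnz 0.01 shift cm (at phi) [  6.62 -32.67   0.  ]
```

View pics/g5.png

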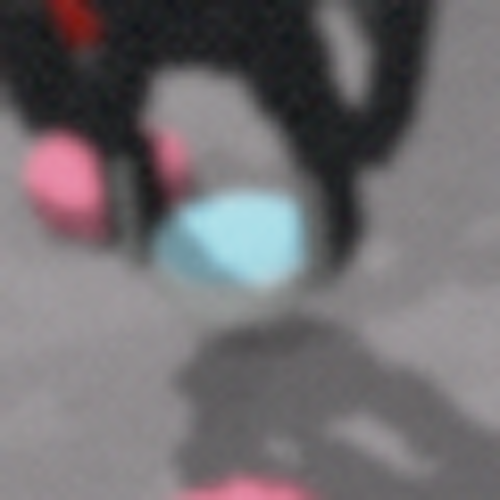

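Request:
move_arm:
  deltas:
    - [0,0,-3.3,0,0,0]
    - [0,0,-3.4,0,0,0]
    - [0.82,-4.08,0,0,0,0]
    - [0.82,-4.08,0,0,0,0]
    - [0.82,-4.08,0,0,0,0]
    - [0.82,-4.08,0,0,0,0]
    - [0.82,-4.08,0,0,0,0]
    - [0.82,-4.08,0,0,0,0]
    - [0.82,-4.08,0,0,0,0]
    - [0.82,-4.08,0,0,0,0]

```text
time_s: 14.5
eef_pos: [477.4, 45.1, 87.8]
ee_rot: [0.0, 0.965, 0.261, 0.0]
force: [0.4, 0.1, -0.5]
grip_width: 0.568
```

Request:
move_arm:
  deltas:
    - [0,0,0,0,0,0]
    - [0,0,0,0,0,0]
    - [0,0,0,0,0,0]
    - [0,0,0,0,0,0]
    - [0,0,0,0,0,0]
    - [0,0,0,0,0,0]
    - [0,0,0,0,0,0]
    - [0,0,0,0,0,0]
    - [0,0,0,0,0,0]
    - [0,0,0,0,0,0]

```text
time_s: 15.5
eef_pos: [478.0, 43.7, 87.3]
ee_rot: [0.0, 0.965, 0.261, 0.0]
force: [-0.4, -0.1, 0.2]
grip_width: 0.568
```

```bash
python3 - <<'E'
from h import *
s=eyes.capture("scene")
go((478.4,44.2,29))
b=up(s,(368,195),40,10)[0]
cv2.imwrite("pics/g6.png",cv2.resize(b,(500,500)))
E
```

```text
t 15.55 p [478.   43.7  87.3] phi 30.31 tilt [ 0. -0. -1.] F [ 0.8 -0.3  0.1] w 0.57 q [-0.15  0.39  1.81 -0.    0.94  0.89]
turnz 0.01 shift cm (at phi) [ 0.06 -0.03  5.83]
```

View pics/g6.png

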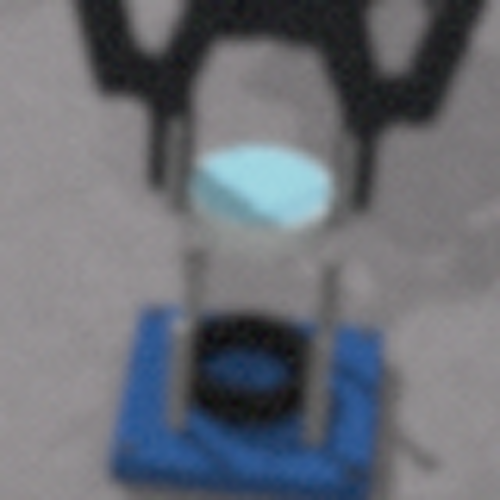

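```bash
python3 - <<'E'
from h import *
s,p,R=st()
for z in (24,28,97,99): print(z,((proj("scene",[p[0],p[1],z])[0]-[328,155])*6.25).round(1))
E
```

```text
24 [242.5 356.7]
28 [243.2 347.9]
97 [255.  187.2]
99 [255.4 182.3]
```

Request:
move_arm:
  deltas:
    - [0.06,-0.03,1,0,0,0]
    - [0,0,1.5,0,0,0]
    - [0,0,1.3,0,0,0]
    - [0,0,0.8,0,0,0]
    - [0,0,0.5,0,0,0]
    - [0,0,0.3,0,0,0]
    - [0,0,0.2,0,0,0]
    - [0,0,0.1,0,0,0]
    - [0,0,0,0,0,0]
    - [0,0,0,0,0,0]

```text
time_s: 16.55
eef_pos: [478.5, 44.2, 30.5]
ee_rot: [0.0, 0.965, 0.261, 0.0]
force: [0.3, 0.4, -0.3]
grip_width: 0.568
```

Request:
move_arm:
  deltas:
    - [0,0,0.05,0,0,0]
    - [0,0,0.05,0,0,0]
    - [0,0,0.04,0,0,0]
    - [0,0,0,0,0,0]
    - [0,0,0,0,0,0]
    - [0,0,0,0,0,0]
    - [0,0,0,0,0,0]
    - [0,0,0,0,0,0]
    - [0,0,0,0,0,0]
    - [0,0,0,0,0,0]

```text
time_s: 17.55
eef_pos: [478.4, 44.2, 28.9]
ee_rot: [-0.0, 0.965, 0.261, -0.0]
force: [-0.0, 0.0, -0.1]
grip_width: 0.565
```

Request:
move_arm:
  deltas:
    - [0,0,0.03,0,0,0]
    - [0,0,0.02,0,0,0]
    - [0,0,0,0,0,0]
    - [0,0,0,0,0,0]
    - [0,0,0,0,0,0]
    - [0,0,0,0,0,0]
    - [0,0,0,0,0,0]
    - [0,0,0,0,0,0]
    - [0,0,0,0,0,0]
    - [0,0,0,0,0,0]

```text
time_s: 18.55
eef_pos: [478.4, 44.2, 28.7]
ee_rot: [0.0, 0.965, 0.261, 0.0]
force: [-2.0, 0.0, 5.9]
grip_width: 0.568
```

Contact at 5.9 N, so the lens is seated. Release and rise.

Request:
move_arm:
  deltas:
    - [0,0,0,0,0,0]
    - [0,0,0,0,0,0]
    - [0,0,0,0,0,0]
    - [0,0,0,0,0,0]
    - [0,0,0,0,0,0]
    - [0,0,-1.5,0,0,0]
    - [0,0,-2,0,0,0]
    - [0,0,-2.5,0,0,0]
    - [0,0,0,0,0,0]
    - [0,0,0,0,0,0]
  grip: 6.2

```text
time_s: 19.55
eef_pos: [478.4, 44.2, 88.4]
ee_rot: [0.0, 0.965, 0.261, 0.0]
force: [-0.5, 0.8, -0.2]
grip_width: 0.726
```

```bash
python3 - <<'E'
from h import *
s=eyes.capture("scene")
go((594,281.5,85))
b=up(s,(368,200),40,10)[0]
cv2.imwrite("pics/g7.png",cv2.resize(b,(500,500)))
E
```

```text
t 19.6 p [478.   44.2  87.8] phi 30.3 tilt [-9.e-04  2.e-04 -1.e+00] F [ 0.3 -0.4  0. ] w 0.723 q [-0.15  0.39  1.81  0.    0.95  0.89]
turnz 0.0 shift cm (at phi) [ 21.98 -14.63   0.28]
```

View pics/g7.png

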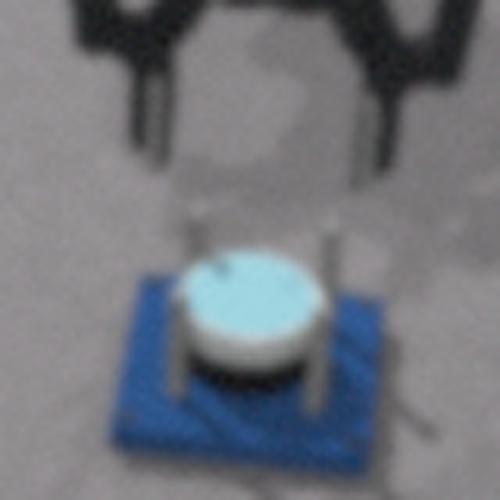

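The lens lies flat on the spacer, at (250,300) in the crop. Now the brass ring.

Request:
move_arm:
  deltas:
    - [3.14,-2.09,0,0,0,0]
    - [3.14,-2.09,0,0,0,0]
    - [3.14,-2.09,0,0,0,0]
    - [3.14,-2.09,0,0,0,0]
    - [3.14,-2.09,0,0,0,0]
    - [3.14,-2.09,0,0,0,0]
    - [3.14,-2.09,0,0,0,0]
    - [0,0,1.5,0,0,0]
    - [0,0,2,0,0,0]
    - [0,0,2,0,0,0]
  grip: 6.4

```text
time_s: 20.6
eef_pos: [593.4, 280.9, 30.9]
ee_rot: [0.0, 0.965, 0.261, -0.001]
force: [-0.3, -0.3, -0.9]
grip_width: 0.748
```

```bash
python3 - <<'E'
from h import *
s=eyes.capture("scene")
go((594,281.5,0.4))
b=up(s,(438,297),40,10)[0]
cv2.imwrite("pics/g8.png",cv2.resize(b,(500,500)))
E
```

```text
t 20.65 p [591.6 280.2  27.2] phi 30.29 tilt [-0.008  -0.0024 -1.    ] F [-1.3 -0.5 -4.2] w 0.75 q [ 0.26  0.8   1.27 -0.    1.08  1.31]
turnz -0.01 shift cm (at phi) [0.27 0.01 2.68]
```

View pics/g8.png

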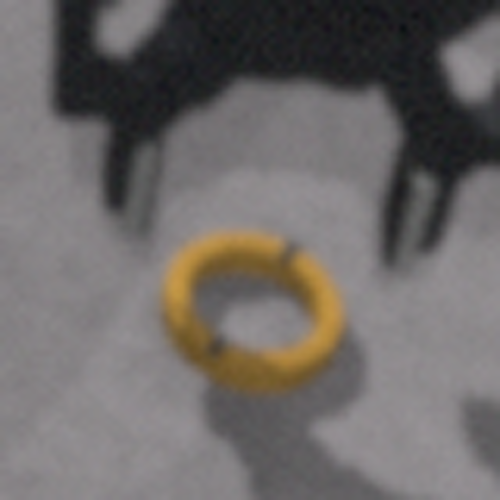

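Request:
move_arm:
  deltas:
    - [0,0,0,0,0,0]
    - [0,0,0,0,0,0]
    - [0,0,0,0,0,0]
    - [0,0,0.5,0,0,0]
    - [0,0,0.5,0,0,0]
    - [0,0,0,0,0,0]
    - [0,0,0,0,0,0]
    - [0,0,0,0,0,0]
    - [0,0,0,0,0,0]
    - [0,0,0,0,0,0]

```text
time_s: 21.65
eef_pos: [594.4, 281.4, 23.5]
ee_rot: [0.0, 0.965, 0.261, 0.0]
force: [-0.0, -0.1, 0.7]
grip_width: 0.752
```

```bash
python3 - <<'E'
from h import *
go((594,281.5,0.4))
E
```

```text
t 21.65 p [594.4 281.4  23.5] phi 30.3 tilt [ 2.e-04  0.e+00 -1.e+00] F [-0.  -0.1  0.7] w 0.752 q [ 0.26  0.81  1.26 -0.    1.07  1.31]
turnz 0.0 shift cm (at phi) [-0.03 -0.02  2.31]
```

Request:
move_arm:
  deltas:
    - [-0.03,-0.02,0.8,0,0,0]
    - [0,0,0.8,0,0,0]
    - [0,0,0.4,0,0,0]
    - [0,0,0.2,0,0,0]
    - [0,0,0.1,0,0,0]
    - [0,0,0,0,0,0]
    - [0,0,0,0,0,0]
    - [0,0,0,0,0,0]
    - [0,0,0,0,0,0]
    - [0,0,0,0,0,0]

```text
time_s: 22.65
eef_pos: [594.0, 281.5, 0.5]
ee_rot: [-0.0, 0.965, 0.261, 0.0]
force: [-0.1, 0.8, -0.8]
grip_width: 0.746
```

Request:
move_arm:
  deltas:
    - [0,0,0,0,0,0]
    - [0,0,0,0,0,0]
    - [0,0,0,0,0,0]
    - [0,0,0,0,0,0]
    - [0,0,0,0,0,0]
    - [0,0,0,0,0,0]
    - [0,0,0,0,0,0]
    - [0,0,0,0,0,0]
    - [0,0,0,0,0,0]
    - [0,0,0,0,0,0]
  grip: 4.5

```text
time_s: 23.65
eef_pos: [594.2, 281.5, 0.9]
ee_rot: [-0.0, 0.965, 0.261, 0.0]
force: [-1.0, -0.3, 5.8]
grip_width: 0.564
```

Request:
move_arm:
  deltas:
    - [0,0,-1.5,0,0,0]
    - [0,0,-3,0,0,0]
    - [0,0,-3,0,0,0]
    - [0,0,-2.5,0,0,0]
    - [0,0,0,0,0,0]
    - [0,0,0,0,0,0]
    - [0,0,0,0,0,0]
    - [0,0,0,0,0,0]
    - [0,0,0,0,0,0]
    - [0,0,0,0,0,0]

```text
time_s: 24.65
eef_pos: [593.8, 281.4, 99.9]
ee_rot: [0.0, 0.965, 0.261, -0.0]
force: [-0.3, -0.6, -0.8]
grip_width: 0.559
```

```bash
python3 - <<'E'
from h import *
s=eyes.capture("scene")
go((478.4,44.2,100))
b=up(s,(438,267),40,10)[0]
cv2.imwrite("pics/g9.png",cv2.resize(b,(500,500)))
E
```

```text
t 24.7 p [593.9 281.4 100. ] phi 30.3 tilt [-6.e-04 -2.e-04 -1.e+00] F [ 0.3 -0.   0.2] w 0.564 q [ 0.26  0.72  1.21 -0.    1.21  1.31]
turnz 0.0 shift cm (at phi) [-21.94  14.65   0.  ]
```

View pics/g9.png

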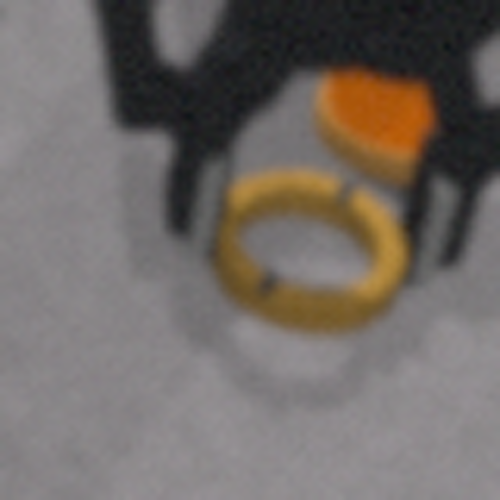

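Request:
move_arm:
  deltas:
    - [-3.14,2.09,0,0,0,0]
    - [-3.14,2.09,0,0,0,0]
    - [-3.14,2.09,0,0,0,0]
    - [-3.14,2.09,0,0,0,0]
    - [-3.14,2.09,0,0,0,0]
    - [-3.14,2.09,0,0,0,0]
    - [-3.1,2.09,0,0,0,0]
    - [0,0,0,0,0,0]
    - [0,0,0,0,0,0]
    - [0,0,0,0,0,0]

```text
time_s: 25.7
eef_pos: [478.8, 45.0, 100.5]
ee_rot: [0.0, 0.965, 0.262, 0.0]
force: [-0.4, -0.5, -0.5]
grip_width: 0.56
```

Request:
move_arm:
  deltas:
    - [0,0,0,0,0,0]
    - [0,0,0,0,0,0]
    - [0,0,0,0,0,0]
    - [0,0,0,0,0,0]
    - [0,0,0,0,0,0]
    - [0,0,0,0,0,0]
    - [0,0,0,0,0,0]
    - [0,0,0,0,0,0]
    - [0,0,0,0,0,0]
    - [0,0,0,0,0,0]

```text
time_s: 26.7
eef_pos: [478.4, 44.4, 100.4]
ee_rot: [-0.0, 0.965, 0.261, 0.0]
force: [0.5, 0.3, -0.6]
grip_width: 0.564
```

```bash
python3 - <<'E'
from h import *
s=eyes.capture("scene")
go((478.4,44.2,41))
b=up(s,(368,195),40,10)[0]
cv2.imwrite("pics/g10.png",cv2.resize(b,(500,500)))
_,p,R=st()
print(((proj("scene",[p[0],p[1],111])[0]-[328,155])*6.25).round(1))
E
```

```text
t 26.75 p [478.4  44.4 100.4] phi 30.3 tilt [ 0.  0. -1.] F [ 0.3 -0.5 -0.9] w 0.563 q [-0.15  0.37  1.8   0.    0.98  0.89]
turnz 0.0 shift cm (at phi) [-0.01  0.02  5.94]
[258.8 154.1]
```

View pics/g10.png

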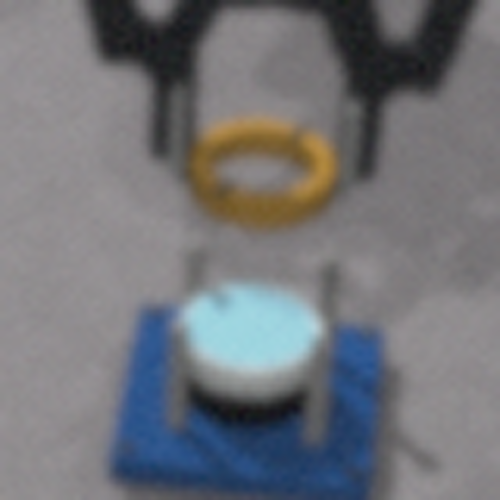

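```bash
python3 - <<'E'
from h import *
print(ray("top",[[181.8,170.1]],12),ray("scene",[[438.3-.4,304.7-.4]],12),ray("scene",[[438.3-.4,304.7-.4]],10))
print(proj("scene",[[594,281.5,12],[596,283,12]]))
print("lens now",ray("scene",np.array([[250,327]])/6.25-.4+[328,155],40), "ring held",ray("scene",np.array([[262.5,161.5]])/6.25-.4+[328,155],111))
# rods tops in scene
s=eyes.capture("scene"); t=eyes.capture("top")
print(rim("scene",s,(368,207),lensm,40,20))
E
```

```text
[[593.91670349 282.34062157  12.        ]] [[595.34523183 284.23236279  12.        ]] [[593.6741179  283.67861854  10.        ]]
[[436.88808086 303.04314128]
 [437.09288111 304.16564359]]
lens now [[479.11283868  45.4566208   40.        ]] ring held [[480.46994915  46.41936325 111.        ]]
[478.9  43.8  48.3  52.3]
```

Request:
move_arm:
  deltas:
    - [-0.1,0.02,1,0,0,0]
    - [0,0,1.5,0,0,0]
    - [0,0,1.3,0,0,0]
    - [0,0,0.8,0,0,0]
    - [0,0,0.5,0,0,0]
    - [0,0,0.3,0,0,0]
    - [0,0,0.2,0,0,0]
    - [0,0,0.15,0,0,0]
    - [0,0,0,0,0,0]
    - [0,0,0,0,0,0]

```text
time_s: 27.85
eef_pos: [477.7, 43.7, 43.1]
ee_rot: [0.0, 0.965, 0.261, 0.0]
force: [-0.0, 0.5, -1.2]
grip_width: 0.559
```

Request:
move_arm:
  deltas:
    - [0,0,0.05,0,0,0]
    - [0,0,0.05,0,0,0]
    - [0,0,0.02,0,0,0]
    - [0,0,0,0,0,0]
    - [0,0,0,0,0,0]
    - [0,0,0,0,0,0]
    - [0,0,0,0,0,0]
    - [0,0,0,0,0,0]
    - [0,0,0,0,0,0]
    - [0,0,0,0,0,0]

```text
time_s: 28.85
eef_pos: [477.6, 43.8, 41.7]
ee_rot: [0.0, 0.965, 0.261, 0.0]
force: [0.2, -0.2, -0.9]
grip_width: 0.567
```

Request:
move_arm:
  deltas:
    - [0,0,0.03,0,0,0]
    - [0,0,0.03,0,0,0]
    - [0,0,0.02,0,0,0]
    - [0,0,0,0,0,0]
    - [0,0,0,0,0,0]
    - [0,0,0,0,0,0]
    - [0,0,0,0,0,0]
    - [0,0,0,0,0,0]
    - [0,0,0,0,0,0]
    - [0,0,0,0,0,0]

```text
time_s: 29.85
eef_pos: [477.6, 43.8, 40.9]
ee_rot: [0.0, 0.965, 0.261, 0.0]
force: [0.2, 0.5, -0.6]
grip_width: 0.566
```

Request:
move_arm:
  deltas:
    - [0,0,0.03,0,0,0]
    - [0,0,0.02,0,0,0]
    - [0,0,0,0,0,0]
    - [0,0,0,0,0,0]
    - [0,0,0,0,0,0]
    - [0,0,0,0,0,0]
    - [0,0,0,0,0,0]
    - [0,0,0,0,0,0]
    - [0,0,0,0,0,0]
    - [0,0,0,0,0,0]

```text
time_s: 30.85
eef_pos: [477.6, 43.8, 40.8]
ee_rot: [0.0, 0.965, 0.261, 0.0]
force: [-3.1, 0.7, 5.7]
grip_width: 0.565
```

Contact. Release and rise.

Request:
move_arm:
  deltas:
    - [0,0,0,0,0,0]
    - [0,0,0,0,0,0]
    - [0,0,0,0,0,0]
    - [0,0,0,0,0,0]
    - [0,0,0,0,0,0]
    - [0,0,-1.5,0,0,0]
    - [0,0,-2,0,0,0]
    - [0,0,-2.5,0,0,0]
    - [0,0,-3,0,0,0]
    - [0,0,-2,0,0,0]
  grip: 6.2

```text
time_s: 31.85
eef_pos: [478.0, 43.7, 152.2]
ee_rot: [0.0, 0.965, 0.261, 0.001]
force: [-0.6, 0.1, -0.4]
grip_width: 0.727
```

Request:
move_arm:
  deltas:
    - [0,4,-1,0,0,0]
    - [0,4,-1,0,0,0]
    - [0,4,-1,0,0,0]
    - [0,4,-1,0,0,0]
    - [0,4,-1,0,0,0]
    - [0,4,-1,0,0,0]
    - [0,4,0,0,0,0]
    - [0,0,0,0,0,0]
    - [0,0,0,0,0,0]
    - [0,0,0,0,0,0]

```text
time_s: 32.85
eef_pos: [618.6, -197.1, 210.4]
ee_rot: [-0.0, 0.965, 0.262, -0.0]
force: [0.1, 0.6, 0.9]
grip_width: 0.725
```

```bash
python3 - <<'E'
from h import *
s=eyes.capture("scene");t=eyes.capture("top")
go((478.4,44.2,41))
a=up(t,(289,220),40,10)[0];b=up(s,(368,207),40,10)[0]
cv2.imwrite("pics/g11.png",cv2.resize(np.hstack([a,b]),(800,400)))
cv2.imwrite("pics/top11.png",t)
E
```

```text
t 32.95 p [ 618.7 -197.   210.8] phi 30.37 tilt [ 2.e-04  0.e+00 -1.e+00] F [-0.1 -0.9 -0. ] w 0.727 q [-0.49  0.61  1.11  0.    1.43  0.55]
turnz 0.07 shift cm (at phi) [  0.05 -27.9   16.98]
```

View pics/g11.png

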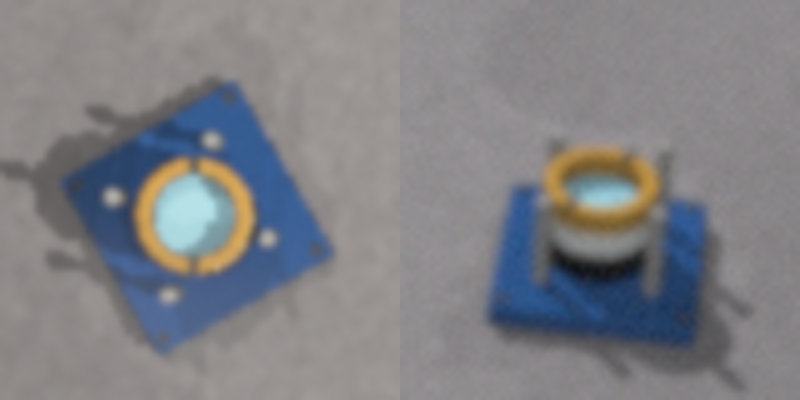

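View pics/top11.png

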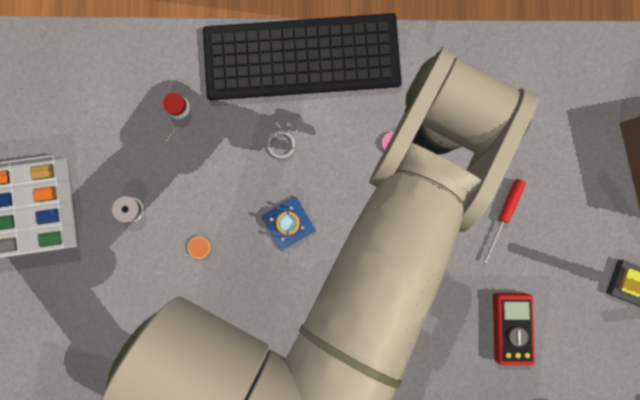

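The stack is complete and level between the four rods: black, then glass, then brass. In the top crop the ring is at (195,217). The amber disc and steel collar haven't moved.

```bash
python3 -c "
from rig import order
print(order.finish_job())"
```

```text
the job is handed in; nothing more can be done
None
```

The lens stack is built in the blue holder: black spacer first, then the pale-blue lens blank, then the brass retaining ring. I released each part before fetching the next and handed the job in at about 33 s of the 64 s allowed.

- **Setting down:** I lowered each part in sub-millimetre steps until the wrist force showed contact at about 6 N, then opened the fingers. The glass was not dropped.
- **Last checks:** the final top and scene pictures show the three parts flat, in order and centred between the four rods. The arm was clear, about 280 mm away, with force near zero. The amber disc and steel collar were where they started. In that last top picture the arm hid most of the pink and purple discs. I never gripped them, and the lens pick cleared the nearest one by about 25 mm.
- **Disagreements:** the scene camera read positions about 2–3 mm off the arm's own readings and the top view, close to its stated 2 mm accuracy. The held ring looked about 1.5 mm off centre, so I shifted it 1 mm before lowering it. No check failed.

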